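Tap a bound pad home against the hidden back gauge of a stack cutter

ROBOT

A 6-joint arm with a two-finger parallel gripper is mounted at the origin on the work surface. World frame = base frame: x ahead of the robot, y to its left, z up, the work surface at z = 0. Lengths are in m, angles in degrees, forces in N, time in s.
With the tool pointing down it reaches from about 0.275 to 0.975 m from the base axis. Payload 8.4 kg.
Tool frame: the origin (TCP) lies between the finger pads; the fingertips stand 22 mm ahead of it and the grasp point (between the pads) lies 3 mm ahead of it; z points along the fingers, y is the line along which they close (so a half turn about z gives the same grasp; the last joint's range is limited). The gripper opens to 92 mm and grips with 3 to 60 N. Pads are 20 mm wide; open, the fingers measure 128 mm over their backs; the gripper's body (75 mm by 189 mm) begins 69 mm behind the grasp point.
Start: joints at [63.232, 20.225, 93.587, -0, 66.188, -0.138], TCP at [0.28, 0.559, 0.237] pointing down, gripper open.
Joint ranges: [-150.9, 150.9], [-52.94, 120.26], [3.33, 152.33], [-74.26, 254.26], [0, 154.13], [-172.89, 172.89]. Speed limits (degrees/s): [127.2, 127.2, 159.86, 180, 180, 180].

INTERFACE

Orientations are given as a 3x3 rotation matrix whose columns are the frame's x, y, z axes.
In Python, from rig import bot gives the robot as it stands.
- The arm moves only by the tool step_arm, never from a script. Its argument "motion" is a list that holds one entry, the list of rows, each a list of 6 numbers: the shift along the tool's x, y, z in mm, then the turn, a rotation vector about the tool's x, y, z in rad. In form: [[[tx, ty, tz, wx, wy, wz], ...]]. A call has 1 to 10 rows; each row is the pose to reach, as a shift and turn from the pose commanded when the call began, along the tool's axes at that moment; what a row does not reach only later rows make up. A row lasts 1/10 s, in which the tool goes at most 50 mm and 8.59 degrees, less where a joint would pass 70% of its speed; a pose out of reach is approached as far as the arm can. A call with a gripper value outside its range is refused whole. "gripper" is the gripper's target within -1 to 1 (shut at 1, half-way at 0, fully open at -1), set as the call begins (left out, the last holds). The fingers move at their own pace and stop on an object; "force" is the grip in N (left out, the last holds). Time passes only in rows, so rows that repeat a pose let the fingers close. It gives the time, the measured TCP pose, the force, the opening and the grip force at its end, in the units of the state.
- bot.observe(): the state, without advancing time (a new reading comes with each control period).
- bot.snapshot(name): name is "scene" or "top"; returns a dict with "frame" (420x560x3 uint8, red, green, blue), "intrinsics" (3x3 intrinsics, pixels), "k1" (the pictures are not rectified: a ray, as slopes to the right and down, at radius r is drawn at 1 + k1 r^2 times it, then the intrinsics apply), "cam_to_world" (4x4, takes a point from camera to world coordinates). Camera axes: x right, y down, z forward; pixel columns grow to the right and rows downward; lengths in m; the calibration is good to about 2 mm. A picture is of the moment at which its call begins. There is no depth.
- bot.finish_job(): hands the job in; it is judged then, once.
Trained networks look in a picture, given as the dict that the camera call returned (one of the last four; its "shot" number tells which), for a name from the list of things; names that differ only in an ending like _2 or _b are one class to them, and where a whole thing is asked for, a point or a joint stands for the part that bears it (a point fixed in the world has none). Each returns a list of dicts, best first, with "confidence" (0 to 1); they miss things now and then, are a little off and sometimes report something else, mostly with a low value. They report only what shows in the picture. A call takes as long as a camera call. They do not tell look-alikes from the thing itself.
- bot.find_in(picture, thing): "bbox" ([centre column, centre row, width, height] in pixels, round what is visible of it).
The state is a dict: "clock": time; "q": joint angles; "dq": joint speeds; "joint_torque": joint torques, N m; "tcp_pos": TCP position; "ee_rot": TCP orientation; "ft_force": force on the tool from outside, world axes, zero at the start; "wrist_torque": the same for the moment, N m; "width": opening from 0.0 (shut) to 1.0 (fully open); "gripper_force": force on a finger pad.
Only numpy, scipy, OpenCV 4.12 (cv2) and the standard library are available. Lean on these libraries where they do the work, as an engineer would, in place of code of your own. Each camera call takes 0.05 s, during which the arm holds its last target. There are 200 camera calls.

TASK

Take the wooden push block and, with it and never with the gripper itself, gently nudge the bound pad on the stack cutter's bed straight in under the knife until its far end just meets the back gauge hidden under the rear cover and lies square against it. The gauge is held only by friction and must not be driven back from its setting, so feel your way in small taps and do not shove. Then stand the push block upright on the desk again and leave everything else where it is.

Things in the scene. Friction and masses are not known exactly. Their poses are not given: they have to be found in the camera images.
- cutter: Manual stack cutter with cream castings, fixed. Origin on the desk under the knife; x is the feed direction (away from the operator, in under the knife), y across to the left, z up. Flat aluminium bed 70 mm above the desk, x from -260 to +220 mm, y from -160 to +160 mm. A steel side lay, 14 mm high, stands on the bed at y = 145 to 155 mm, x = -250 to -60 mm.
- bed_front (a point): Middle of the front edge of the cutter's bed, on its top face (70 mm above the desk); same axes as the cutter.
- throat (a point): Middle of the bed's top face under the front of the knife bridge; same axes as the cutter, 50 mm before its origin. The bridge (two side cheeks, cross beam) is 213 mm high, with the clamp hand wheel on top 265 mm, and leaves a gap 46 mm high and 310 mm wide over the bed. A knife lever stands up at its right.
- knife_line (a point): Middle of the bed's top face under the knife, 70 mm straight above the cutter's origin. Beyond it an opaque dark cover hides the back gauge: a plate 220 mm wide, square to the feed, its face anywhere from 50 to 115 mm beyond this point (not measured, not visible). It holds still up to a push of about 10 N, slides back under more and does not spring back; 2 mm off its setting is spoilt work.
- pad: Stiff bound pad, brown board covers, yellow page edges, blue taped left edge; 210 mm long (x), 148 mm wide (y), 25 mm thick, 0.35 to 0.7 kg. Origin at the centre of its underside, x towards the knife. It lies on the bed, its far end under the bridge but 20 to 105 mm short of the gauge, up to 5 degrees askew. It slides under 1 to 6 N.
- push_block_mid (a point): Wooden push block, 0.22 kg, on the desk left or right of the cutter: foot 50 mm (x) by 110 mm (y), 35 mm high, and on its middle a handle 36 mm (x) by 60 mm (y) up to 82 mm above the underside. This point is on its axis, 41 mm above the underside. The two wide faces of the foot, 25 mm either way along x from this point, are the pushing faces.
- stapler: Blue desk stapler, 150 x 34 x 46 mm, lying on the desk on the side of the cutter where the push block is not; origin at the centre of its underside. Leave alone.
- flask: Steel vacuum flask, 66 mm across, 190 mm high; origin at the centre of its underside. Leave alone.
- cup: White cup, 74 mm across, 85 mm high; origin at the centre of its underside. Leave alone.
- tape: Roll of tape lying flat, 72 mm across, 18 mm high; origin at the centre of its underside. Leave alone.
- phone: Black keypad phone, 112 x 48 x 14 mm, lying on the desk; origin at the centre of its underside. Leave alone.
- eraser: White eraser, 22 x 40 x 12 mm, lying on the bed of the cutter near its front left corner; origin at the centre of its underside. Leave alone.
Things that resemble listed ones, but are neither listed nor needed, are in the scene too. There is more than one size of the part that bears push_block_mid; the job needs the largest.

How it is judged (in metres and radians):
On the way, in this order (a step that is already met when the one before it is completed fails the run):
1. the push block is taken up off the desk (height (world z) of push_block_mid above 0.08 m), for 0.1 s.
2. the pad's far end has met the back gauge, square to it (x of gauge_face in the frame of pad below 0.109 m and angle between the x axis of pad and the x axis of cutter, either way round below 0.035 rad), for 0.2 s.
At the end, for the whole second after the job is handed in: The pad lies flat on the bed with its far end within 2 mm of the back gauge and square to the feed within 2 degrees; the gauge is within 2 mm of where it was set; the push block stands upright on the desk, released; all at rest (all of step 2 and distance of gauge_face from where it was at the start of the episode below 0.002 m and angle between pad's own z axis and vertical below 0.03 rad and height (world z) of push_block_mid below 0.046 m and angle between push_block_mid's own z axis and vertical below 0.08 rad and linear speed of each of push_block, pad below 0.01 m/s); the robot touches nothing.
It fails at once if the back gauge is driven more than 2 mm off its setting (distance of gauge_face from where it was at the start of the episode above 0.002 m).
It fails at once if the pad is shoved or shot in (faster than 0.25 m/s) (linear speed of pad above 0.25 m/s).
It fails at once if the gripper or arm pushes the pad itself (over 1 N) (contact force between any of the fingers, the arm and pad above 1 N).
It fails at once if another thing on the desk or the bed is moved more than 20 mm (distance of any of stapler, flask, cup, tape, phone, eraser from where it was at the start of the episode above 0.02 m).
It also fails if it takes over 64 s, if anything falls off the work surface, if the arm or the gripper's body presses on something with over 40 N, if the wrist force passes 120 N, or if a joint passes its speed limit or range.

## Working session

There is one attempt and no reset: what is moved stays moved. The work goes in short steps, Python scripts to look and compute and a tool call to move; the robot and the scene stay as the last step left them, time stands still between calls to the robot, and variables do not carry over. Pictures are saved under pics/ and viewed, at most 10 in all, crops included, and the job is handed in when it is done.

Besides the shell and the picture viewer there is one more tool, called as name([rows], argument=value, ...), one row to a line, values as JSON. step_arm: Moves the arm, as the interface text tells. Its arguments: {"type":"object","properties":{"motion":{"type":"array","items":{"type":"array","items":{"type":"array","items":{"type":"number"}}}},"gripper":{"type":"number"},"force":{"type":"number"}},"required":["motion"]}

```bash
mkdir -p pics; ls
python3 - <<'E'
from rig import bot
import cv2,numpy as np
for n in("scene","top"):
    p=bot.snapshot(n); cv2.imwrite(f"pics/{n}0.png",cv2.resize(p["frame"][:,:,::-1],(800,600),interpolation=cv2.INTER_CUBIC))
    print(n,p["intrinsics"].tolist(),p["k1"],np.round(p["cam_to_world"],4).tolist())
    for t in["cutter","push_block_mid","pad","stapler","eraser","flask","cup","phone","tape"]:
        print(t,[(np.round(d["bbox"]).tolist(),round(d["confidence"],2)) for d in bot.find_in(p,t)][:4])
print(bot.observe())
E
```

```text
pics
scene [[504.4914896562817, 0.0, 287.3521987788996], [0.0, 504.4914896562817, 208.06681862257685], [0.0, 0.0, 1.0]] 0.03464800560291582 [[0.9494, 0.2482, -0.1922, 0.7438], [0.3139, -0.7383, 0.597, -0.7023], [0.0062, -0.6271, -0.7789, 1.0169], [0.0, 0.0, 0.0, 1.0]]
cutter [([375.0, 233.0, 245.0, 199.0], 0.79)]
push_block_mid [([296.0, 125.0, 39.0, 42.0], 0.95), ([260.0, 113.0, 28.0, 32.0], 0.86), ([344.0, 114.0, 18.0, 33.0], 0.7)]
pad [([328.0, 223.0, 80.0, 67.0], 0.64)]
stapler [([207.0, 375.0, 78.0, 34.0], 0.8)]
eraser [([302.0, 171.0, 17.0, 16.0], 0.46)]
flask [([376.0, 123.0, 35.0, 71.0], 0.67)]
cup [([304.0, 384.0, 39.0, 56.0], 0.55)]
phone [([201.0, 267.0, 41.0, 45.0], 0.7)]
tape [([256.0, 158.0, 25.0, 20.0], 0.68), ([376.0, 230.0, 244.0, 202.0], 0.25)]
top [[452.81950353864727, 0.0, 276.1373094392313], [0.0, 452.81950353864727, 209.1704381403406], [0.0, 0.0, 1.0]] 0.052775019309205855 [[-0.0281, -0.9939, 0.1068, 0.4059], [-0.9996, 0.0288, 0.005, 0.0083], [-0.0081, -0.1066, -0.9943, 1.1534], [0.0, 0.0, 0.0, 1.0]]
cutter [([289.0, 117.0, 220.0, 230.0], 0.58)]
push_block_mid [
[... 502 characters left out ...]

        6.61882716e+01, -1.38562036e-01]), 'dq': array([ 0.21056045,  0.03817348, -0.05923827,  0.09183669,  0.04757586,
        0.06528845]), 'joint_torque': array([ 1.65834950e-03, -5.93769908e+01, -3.34574640e+01,  6.95100194e-02,
        1.57696288e-02, -3.67793996e-05]), 'tcp_pos': array([0.28016146, 0.55870231, 0.23658481]), 'ee_rot': array([[-8.93926877e-01,  4.48212826e-01,  2.05792018e-05],
       [ 4.48212826e-01,  8.93926878e-01, -1.28449479e-05],
       [-2.41535720e-05, -2.25858197e-06, -1.00000000e+00]]), 'ft_force': array([-0.06187617,  0.51476375,  0.13266047]), 'wrist_torque': array([ 0.0046204 , -0.04103759, -0.04580372]), 'gripper_force': 0.0, 'width': 1.0018604503451298}
```

View pics/scene0.png

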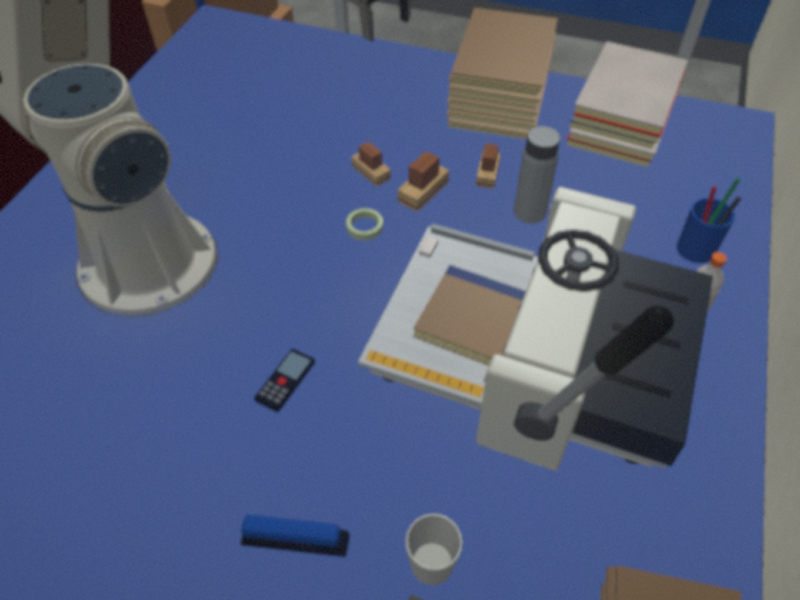

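View pics/top0.png

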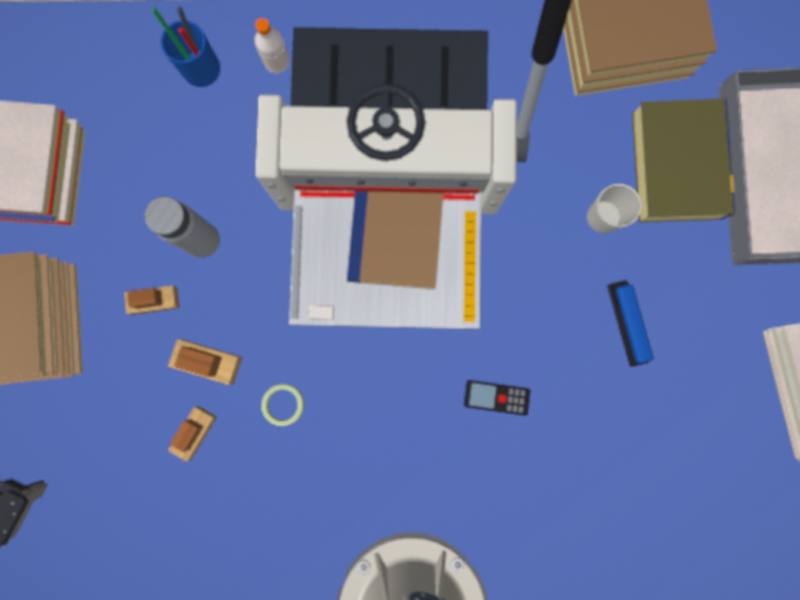

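The scene picture and the top picture agree. In the top picture (800 wide), the largest block is at (204,362), the bed's front corners are at (290,325) and (480,328), and the pad's near end runs from (348,281) to (435,288).

```bash
cat > h.py <<'E'
import numpy as np,cv2
from rig import bot
def unproj(p,uv,z):
    uv=np.asarray(uv,float).reshape(-1,1,2)
    D=np.array([p["k1"],0,0,0,0.]); n=cv2.undistortPoints(uv,np.array(p["intrinsics"]),D).reshape(-1,2)
    T=np.array(p["cam_to_world"]); d=np.c_[n,np.ones(len(n))]@T[:3,:3].T
    return T[:3,3]+d*((z-T[2,3])/d[:,2:])
def proj(p,X):
    T=np.linalg.inv(np.array(p["cam_to_world"])); D=np.array([p["k1"],0,0,0,0.])
    return cv2.projectPoints(np.asarray(X,float).reshape(-1,1,3),cv2.Rodrigues(T[:3,:3])[0],T[:3,3],np.array(p["intrinsics"]),D)[0].reshape(-1,2)
E
python3 - <<'E'
from h import *
p=bot.snapshot("top"); f=p["frame"][:,:,::-1]; s=1/1.42857
for n,uv,z in[("bed",[(290,325),(480,328),(296,192)],.07),("pad",[(348,281),(435,288),(360,283),(443,196)],.095),("block",[(169,366),(176,340),(241,354),(234,385)],.035),("eraser",[(320,312)],.082),("tape",[(282,405)],.018),("flask",[(166,217),(205,245)],.19)]:
    print(n,np.round(unproj(p,np.array(uv)*s,z),4).tolist())
a=cv2.resize(f[228:278,110:175],None,fx=6,fy=6,interpolation=cv2.INTER_CUBIC)
b=cv2.resize(f[125:235,195:345],None,fx=5,fy=5,interpolation=cv2.INTER_CUBIC)
cv2.imwrite("pics/a.png",a);cv2.imwrite("pics/b.png",b)
E
```

```text
bed [[0.4832, 0.1901, 0.07], [0.469, -0.1279, 0.07], [0.711, 0.1771, 0.07]]
pad [[0.5514, 0.0895, 0.095], [0.5356, -0.0536, 0.095], [0.5475, 0.0698, 0.095], [0.6899, -0.0723, 0.095]]
block [[0.4216, 0.4032, 0.035], [0.4657, 0.3918, 0.035], [0.4382, 0.2806, 0.035], [0.3858, 0.2925, 0.035]]
eraser [[0.5025, 0.1381, 0.082]]
tape [[0.3486, 0.2139, 0.018]]
flask [[0.6437, 0.3549, 0.19], [0.5992, 0.2964, 0.19]]
```

View pics/a.png

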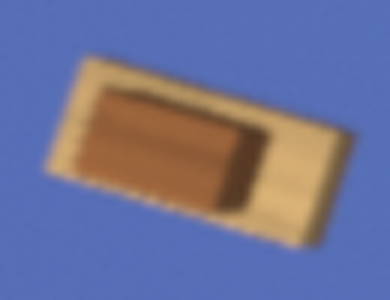

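View pics/b.png

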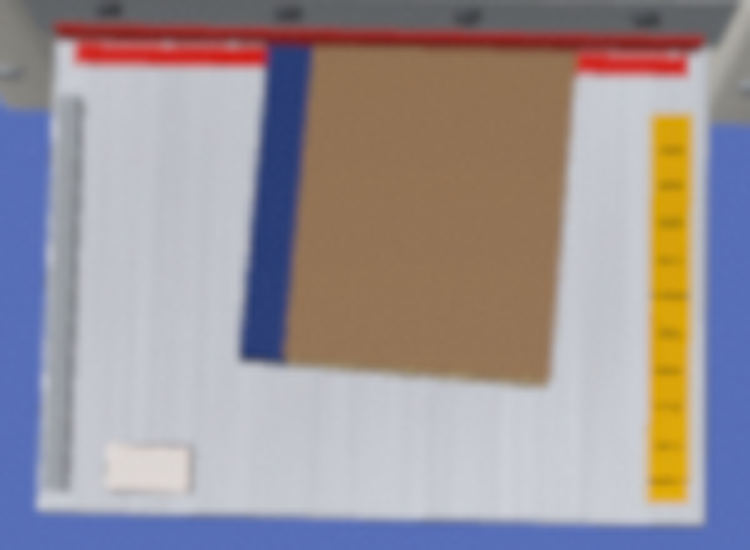

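The block's foot top shows clearly in the crop, with corners (88,60), (45,170), (303,247) and (340,130). In the bed crop, the pad's near corners are (240,358) and (550,384), and the bed's front corners are (37,510) and (703,523).

Run:
```python
from h import *
p=bot.snapshot("top")
def c(uv,k,o): return (np.array(uv)+.5)/k-.5+np.array(o)
B=unproj(p,c([(88,60),(45,170),(303,247),(340,130)],6,(110,228)),.035)
bed=unproj(p,c([(37,510),(703,523),(706,52),(56,42)],5,(195,125)),.07)
pad=unproj(p,c([(240,358),(550,384),(576,55),(267,48)],5,(195,125)),.095)
er=unproj(p,c([(105,443),(188,447),(186,493),(106,490)],5,(195,125)),.082)
lay=unproj(p,c([(60,95),(82,97),(70,490),(47,488)],5,(195,125)),.084)
for n,q in(("B",B),("bed",bed),("pad",pad),("er",er),("lay",lay)):
    print(n,np.round(q[:,:2],4).tolist(),np.round(q.mean(0),4)); 
    print([round(float(np.linalg.norm(q[i]-q[(i+1)%4])),4) for i in range(4)],[round(float(np.degrees(np.arctan2(*(q[(i+1)%4]-q[i])[[1,0]]))),2) for i in range(4)])
```

```text
B [[0.4666, 0.3893], [0.4223, 0.4062], [0.3879, 0.3016], [0.4349, 0.2866]] [0.4279 0.3459 0.035 ]
[0.0474, 0.1101, 0.0493, 0.1075] [159.11, -108.23, -17.68, 72.82]
bed [[0.4854, 0.1925], [0.4701, -0.126], [0.7001, -0.137], [0.7146, 0.1805]] [0.5926 0.0275 0.07  ]
[0.3189, 0.2303, 0.3178, 0.2295] [-92.77, -2.72, 87.37, 177.01]
pad [[0.5526, 0.0918], [0.536, -0.0539], [0.6938, -0.0717], [0.7017, 0.0758]] [0.6211 0.0105 0.095 ]
[0.1466, 0.1588, 0.1477, 0.1499] [-96.5, -6.44, 86.93, 173.86]
er [[0.5155, 0.1578], [0.5125, 0.1184], [0.4906, 0.1198], [0.4931, 0.1577]] [0.5029 0.1384 0.082 ]
[0.0395, 0.0219, 0.038, 0.0224] [-94.44, 176.51, 86.18, 0.43]
lay [[0.6845, 0.1767], [0.6832, 0.1661], [0.4934, 0.1744], [0.4947, 0.1853]] [0.589  0.1756 0.084 ]
[0.0107, 0.19, 0.0109, 0.19] [-96.89, 177.5, 83.34, -2.58]
```

```bash
cat >> h.py <<'E'
from scipy.spatial.transform import Rotation as Ro
def goal(x,y,z,head):
    s=bot.observe(); R=np.array(s["ee_rot"]); a=np.radians(head)
    Y=np.array([np.cos(a),np.sin(a),0]); Z=np.array([0,0,-1.]); G=np.c_[np.cross(Y,Z),Y,Z]
    print(np.round(R.T@(np.array([x,y,z])-s["tcp_pos"])*1000,1),np.round(Ro.from_matrix(R.T@G).as_rotvec(),4),s["clock"],np.round(s["tcp_pos"],4),np.round(s["ft_force"],2),s["width"])
E
python3 - <<'E'
from h import *
p=bot.snapshot("top")
print(unproj(p,(np.array([(105,90),(240,130),(215,210),(78,170)])+.5)/6-.5+np.array((110,228)),.082).mean(0))
goal(.428,.346,.12,72.3)
E
```

```text
[0.42805655 0.34514555 0.082     ]
[-227.5 -123.9  116.6] [ 0.      0.     -0.1558] 1.15 [0.2802 0.5587 0.2366] [-0.36  0.08  0.72] 0.9989606944624297
```

step_arm([
  [[-40, -22, 20, 0, 0, -0.03], [-80, -44, 40, 0, 0, -0.06], [-120, -66, 60, 0, 0, -0.09], [-160, -88, 80, 0, 0, -0.12], [-200, -110, 100, 0, 0, -0.14], [-227, -124, 110, 0, 0, -0.156], [-227, -124, 115, 0, 0, -0.156], [-227, -124, 115, 0, 0, -0.156]],
], gripper=-1)

```text
clock: 1.95
tcp_pos: [0.4275, 0.3456, 0.1211]
ee_rot: [[-0.952, 0.306, -0.001], [0.306, 0.952, -0.0], [0.001, -0.001, -1.0]]
ft_force: [0.1, 0.8, -0.2]
width: 0.997
gripper_force: 0.0
```

```bash
python3 -c "
from h import *
p=bot.snapshot('top');cv2.imwrite('pics/c.png',cv2.resize(p['frame'][180:320,60:250,::-1],None,fx=4,fy=4))
goal(.428,.346,.060,72.3)"
```

```text
[-0.7 -0.3 61.6] [ 0.0001 -0.0003 -0.0007] 2.0 [0.4274 0.3465 0.1216] [-0.19 -0.04  0.26] 1.0031454992459394
```

View pics/c.png

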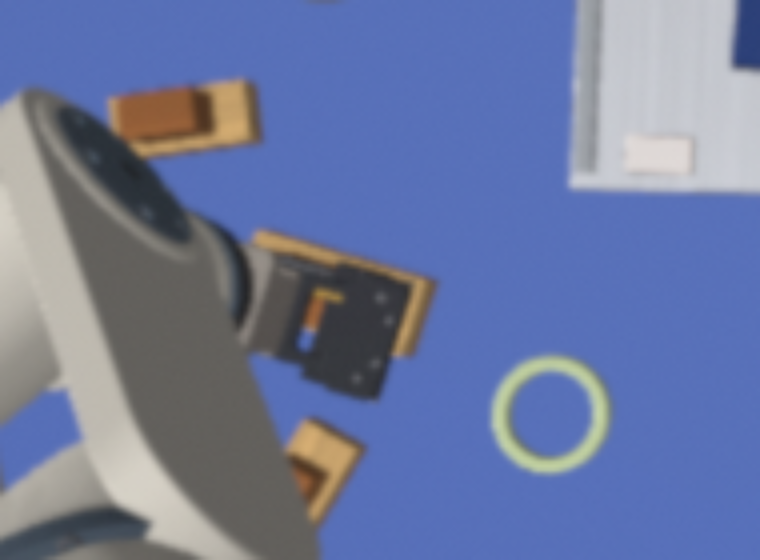

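The close-up shows the gripper over the block at about (340,310), lined up with its long axis, and both small blocks are clear. I'll descend and grip.

step_arm([
  [[0, 0, 20, 0, 0, 0], [0, 0, 40, 0, 0, 0], [0, 0, 55, 0, 0, 0], [0, 0, 61, 0, 0, 0], [0, 0, 61, 0, 0, 0]],
])

```text
clock: 2.5
tcp_pos: [0.4268, 0.3469, 0.0604]
ee_rot: [[-0.953, 0.303, -0.001], [0.303, 0.953, -0.0], [0.0, -0.0, -1.0]]
ft_force: [-0.8, 0.5, 0.4]
width: 1.0
gripper_force: 0.0
```

step_arm([
  [[0, 0, 0, 0, 0, 0], [0, 0, 0, 0, 0, 0], [0, 0, 0, 0, 0, 0], [0, 0, 0, 0, 0, 0], [0, 0, 0, 0, 0, 0], [0, 0, 0, 0, 0, 0], [0, 0, 0, 0, 0, 0], [0, 0, 0, 0, 0, 0]],
], gripper=1, force=50)

```text
clock: 3.3
tcp_pos: [0.4277, 0.3463, 0.061]
ee_rot: [[-0.953, 0.304, 0.001], [0.304, 0.953, 0.001], [-0.0, 0.001, -1.0]]
ft_force: [-1.0, -0.4, 5.4]
width: 0.645
gripper_force: 50.0
```

step_arm([
  [[0, 0, -20, 0, 0, 0], [0, 0, -50, 0, 0, 0], [0, 0, -90, 0, 0, 0], [0, 0, -120, 0, 0, 0], [0, 0, -120, 0, 0, 0]],
])

```text
clock: 3.8
tcp_pos: [0.4293, 0.3474, 0.1843]
ee_rot: [[-0.953, 0.304, 0.005], [0.304, 0.953, 0.004], [-0.004, 0.005, -1.0]]
ft_force: [1.1, -0.7, -2.4]
width: 0.649
gripper_force: 50.0
```

```bash
python3 -c "
from h import *
s=bot.observe();print(s['tcp_pos'],s['width'],s['gripper_force'])
p=bot.snapshot('scene');cv2.imwrite('pics/d.png',cv2.resize(p['frame'][50:250,200:440,::-1],None,fx=3,fy=3))
u=np.array([.99885,-.048]);v=np.array([.048,.99885]);f=np.array([.4778,.0333])
t=f+u*.030+v*-.014;print(t);goal(*t,.19,87.25)"
```

```text
[0.42927528 0.3474342  0.1843017 ] 0.6487765394968493 49.95082139968872
[0.5070935 0.0178761]
[-175.1 -289.2   -8.5] [ 0.0025  0.0022 -0.2608] 3.85 [0.4282 0.3466 0.1819] [ 0.39 -0.65 -2.45] 0.6530366017626156
```

View pics/d.png

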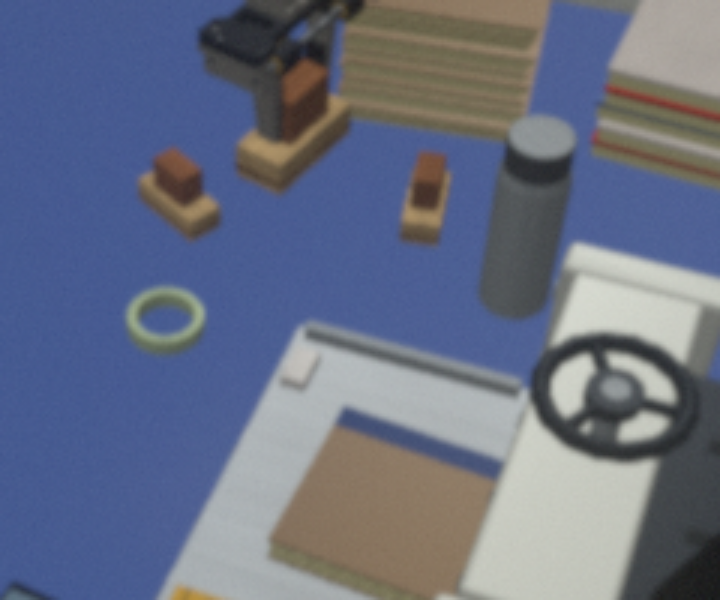

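The block is held: the opening is 60 mm, matching the handle, and it hangs upright at about (290,130). Next I carry it over the bed front.

step_arm([
  [[-16, -26, -2, 0, 0, -0.02], [-36, -60, -4, 0, 0, -0.05], [-58, -96, -6, 0, 0, -0.08], [-82, -134, -8, 0, 0, -0.12], [-106, -174, -8, 0, 0, -0.16], [-128, -210, -8, 0, 0, -0.19], [-148, -244, -8, 0, 0, -0.22], [-164, -270, -8, 0, 0, -0.25], [-175, -289, -8, 0, 0, -0.26], [-175, -289, -8, 0, 0, -0.26]],
])

```text
clock: 4.85
tcp_pos: [0.5056, 0.0153, 0.1865]
ee_rot: [[-0.999, 0.051, -0.003], [0.051, 0.999, -0.001], [0.003, -0.001, -1.0]]
ft_force: [-0.5, 0.3, -2.9]
width: 0.648
gripper_force: 50.0
```

step_arm([
  [[0, 0, 0, 0, 0, 0], [0, 0, 0, 0, 0, 0]],
])

```text
clock: 5.05
tcp_pos: [0.5056, 0.0183, 0.1876]
ee_rot: [[-0.999, 0.049, -0.002], [0.049, 0.999, 0.0], [0.002, 0.0, -1.0]]
ft_force: [-0.6, -0.5, -2.4]
width: 0.653
gripper_force: 50.0
```

```bash
python3 -c "
from h import *
goal(.5071,.0179,.134,87.25)
s=bot.observe();print(np.round(s['ee_rot'],4))"
```

```text
[-1.7 -0.3 53.6] [ 0.0001 -0.0019 -0.0006] 5.05 [0.5056 0.0183 0.1876] [-0.59 -0.52 -2.43] 0.6530808593508199
[[-9.988e-01  4.860e-02 -1.900e-03]
 [ 4.860e-02  9.988e-01  2.000e-04]
 [ 1.900e-03  1.000e-04 -1.000e+00]]
```

step_arm([
  [[0, 0, 15, 0, 0, 0], [0, 0, 32, 0, 0, 0], [0, 0, 46, 0, 0, 0], [0, 0, 53, 0, 0, 0], [0, 0, 53, 0, 0, 0], [0, 0, 53, 0, 0, 0]],
])

```text
clock: 5.65
tcp_pos: [0.5065, 0.018, 0.1359]
ee_rot: [[-0.999, 0.048, 0.0], [0.048, 0.999, 0.0], [-0.0, 0.0, -1.0]]
ft_force: [-0.3, 0.3, -2.3]
width: 0.652
gripper_force: 50.0
```

step_arm([
  [[-1, 0, 0, 0, 0, 0], [-2, 0, 0, 0, 0, 0], [-3, 0, 0, 0, 0, 0], [-4, 0, 0, 0, 0, 0], [-5, 0, 0, 0, 0, 0]],
])

```text
clock: 6.15
tcp_pos: [0.5115, 0.0173, 0.1357]
ee_rot: [[-0.999, 0.049, 0.0], [0.049, 0.999, 0.0], [-0.0, 0.0, -1.0]]
ft_force: [0.3, 0.2, -2.5]
width: 0.649
gripper_force: 50.0
```

```bash
python3 -c "
from h import *
p=bot.snapshot('scene');cv2.imwrite('pics/e.png',cv2.resize(p['frame'][100:300,230:430,::-1],None,fx=3,fy=3))
print(bot.observe())"
```

```text
{'clock': 6.2, 'q': array([ 1.76763848e+00,  1.75122501e+01,  1.12508196e+02, -1.56623423e-03,
        4.99576876e+01, -8.54291372e+01]), 'dq': array([ 0.06477723, -0.03433078,  0.1262991 ,  0.03434846, -0.02733512,
        0.04703053]), 'joint_torque': array([ 2.83736939e-02, -5.04687202e+01, -2.67407459e+01, -1.64300462e-03,
        1.87045899e-01,  2.93862562e-03]), 'tcp_pos': array([0.51170917, 0.01728546, 0.13570689]), 'ee_rot': array([[-9.98804173e-01,  4.88884143e-02,  3.82099622e-04],
       [ 4.88884144e-02,  9.98804247e-01, -9.14559010e-06],
       [-3.82089838e-04,  9.54559109e-06, -9.99999927e-01]]), 'ft_force': array([ 0.62266806, -0.30799452, -1.82805168]), 'wrist_torque': array([ 0.03223623,  0.00905859, -0.0259858 ]), 'gripper_force': 49.950807094573975, 'width': 0.6490871605932469}
```

View pics/e.png

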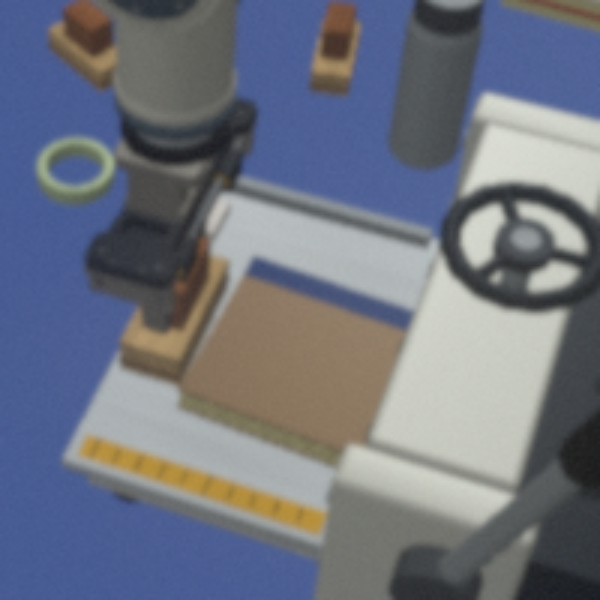

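The held block stands just before the pad's near edge at about (190,330) to (220,300), and the bed is clear. I lower it 2 mm and push 25 mm, which is safely short of the nearest possible gauge position.

step_arm([
  [[-2, 0, 2, 0, 0, 0], [-4, 0, 2, 0, 0, 0], [-6, 0, 2, 0, 0, 0], [-8, 0, 2, 0, 0, 0], [-10, 0, 2, 0, 0, 0], [-12, 0, 2, 0, 0, 0], [-14, 0, 2, 0, 0, 0], [-16, 0, 2, 0, 0, 0]],
])

```text
clock: 7.0
tcp_pos: [0.5275, 0.0165, 0.1335]
ee_rot: [[-0.999, 0.049, -0.0], [0.049, 0.999, -0.0], [0.0, -0.0, -1.0]]
ft_force: [-0.8, -0.8, -2.3]
width: 0.652
gripper_force: 50.0
```

step_arm([
  [[-2, 0, 0, 0, 0, 0], [-4, 0, 0, 0, 0, 0], [-6, 0, 0, 0, 0, 0], [-8, 0, 0, 0, 0, 0], [-9, 0, 0, 0, 0, 0]],
])

```text
clock: 7.5
tcp_pos: [0.5366, 0.0161, 0.1336]
ee_rot: [[-0.999, 0.049, 0.0], [0.049, 0.999, -0.0], [-0.0, -0.0, -1.0]]
ft_force: [-1.7, -1.0, -2.0]
width: 0.649
gripper_force: 50.0
```

```bash
python3 -c "
from h import *
s=bot.observe();print(s['tcp_pos'],s['ft_force'],s['wrist_torque'])
p=bot.snapshot('scene');cv2.imwrite('pics/f.png',cv2.resize(p['frame'][150:270,260:400,::-1],None,fx=5,fy=5,interpolation=cv2.INTER_CUBIC))
for i in range(3):
  s=bot.observe();print(s['tcp_pos'],s['ft_force'],s['wrist_torque']);bot.snapshot('scene')
"
```

```text
[0.53656511 0.01610987 0.13359606] [-1.73187834 -0.96361496 -1.99437719] [-0.15547778  0.45170956 -0.088129  ]
[0.53666906 0.01611104 0.13363317] [-0.59545669  0.23259528 -3.40192053] [-0.05004165  0.23957894 -0.03511257]
[0.53664737 0.01613082 0.13365235] [-1.36393184  0.07493831 -2.29532919] [-0.00773834  0.19778324 -0.08336279]
[0.53663105 0.01614415 0.13366606] [-1.14560492  0.06168354 -2.25417856] [ 0.02193578  0.14867496 -0.08949908]
```

View pics/f.png

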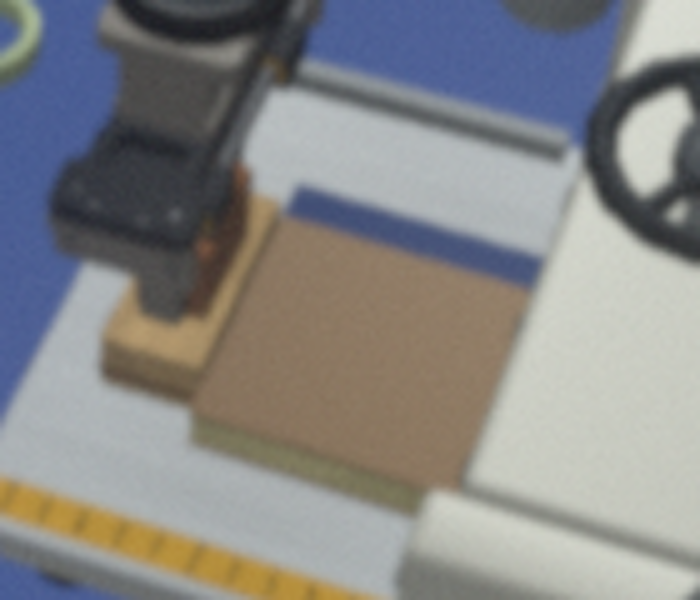

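The pad is now flush with the block face, and sliding force is about 1–2 N. I advance 10 mm more, which is still short of the nearest possible gauge position, then start feeling.

step_arm([
  [[-2, 0, 0, 0, 0, 0], [-4, 0, 0, 0, 0, 0], [-6, 0, 0, 0, 0, 0], [-8, 0, 0, 0, 0, 0], [-10, 0, 0, 0, 0, 0]],
])

```text
clock: 8.2
tcp_pos: [0.5465, 0.0157, 0.1336]
ee_rot: [[-0.999, 0.049, -0.0], [0.049, 0.999, 0.0], [0.0, 0.0, -1.0]]
ft_force: [-3.1, 1.1, 0.1]
width: 0.651
gripper_force: 50.0
```

step_arm([
  [[-0.8, 0, 0, 0, 0, 0], [-1.6, 0, 0, 0, 0, 0]],
])

```text
clock: 8.4
tcp_pos: [0.5479, 0.0156, 0.1335]
ee_rot: [[-0.999, 0.049, -0.0], [0.049, 0.999, 0.0], [0.0, 0.0, -1.0]]
ft_force: [-2.8, 0.3, -0.5]
width: 0.649
gripper_force: 50.0
```

step_arm([
  [[-0.8, 0, 0, 0, 0, 0], [-1.7, 0, 0, 0, 0, 0]],
])

```text
clock: 8.6
tcp_pos: [0.5497, 0.0155, 0.1336]
ee_rot: [[-0.999, 0.049, 0.0], [0.049, 0.999, 0.0], [-0.0, 0.0, -1.0]]
ft_force: [-2.2, 0.3, -1.8]
width: 0.649
gripper_force: 50.0
```

step_arm([
  [[-0.8, 0, 0, 0, 0, 0], [-1.7, 0, 0, 0, 0, 0]],
])

```text
clock: 8.8
tcp_pos: [0.5514, 0.0154, 0.1336]
ee_rot: [[-0.999, 0.049, 0.0], [0.049, 0.999, -0.0], [-0.0, -0.0, -1.0]]
ft_force: [-2.9, 0.2, -2.2]
width: 0.651
gripper_force: 50.0
```

step_arm([
  [[-0.8, 0, 0, 0, 0, 0], [-1.7, 0, 0, 0, 0, 0]],
])

```text
clock: 9.0
tcp_pos: [0.5531, 0.0153, 0.1335]
ee_rot: [[-0.999, 0.049, -0.0], [0.049, 0.999, -0.0], [0.0, -0.0, -1.0]]
ft_force: [-1.1, 0.3, -2.4]
width: 0.65
gripper_force: 50.0
```

step_arm([
  [[-0.8, 0, 0, 0, 0, 0], [-1.7, 0, 0, 0, 0, 0]],
])

```text
clock: 9.2
tcp_pos: [0.5548, 0.0152, 0.1335]
ee_rot: [[-0.999, 0.049, -0.0], [0.049, 0.999, -0.0], [0.0, -0.0, -1.0]]
ft_force: [-2.2, 0.5, -2.1]
width: 0.648
gripper_force: 50.0
```

step_arm([
  [[-0.8, 0, 0, 0, 0, 0], [-1.7, 0, 0, 0, 0, 0]],
])

```text
clock: 9.4
tcp_pos: [0.5565, 0.0151, 0.1336]
ee_rot: [[-0.999, 0.049, 0.0], [0.049, 0.999, 0.0], [-0.0, 0.0, -1.0]]
ft_force: [-1.8, 0.5, -3.6]
width: 0.652
gripper_force: 50.0
```

step_arm([
  [[-0.8, 0, 0, 0, 0, 0], [-1.7, 0, 0, 0, 0, 0]],
])

```text
clock: 9.6
tcp_pos: [0.5582, 0.015, 0.1336]
ee_rot: [[-0.999, 0.049, -0.0], [0.049, 0.999, -0.0], [0.0, -0.0, -1.0]]
ft_force: [-1.8, 0.6, -1.9]
width: 0.652
gripper_force: 50.0
```

step_arm([
  [[-0.8, 0, 0, 0, 0, 0], [-1.7, 0, 0, 0, 0, 0]],
])

```text
clock: 9.8
tcp_pos: [0.5599, 0.015, 0.1336]
ee_rot: [[-0.999, 0.049, 0.0], [0.049, 0.999, 0.0], [-0.0, 0.0, -1.0]]
ft_force: [-2.1, 0.7, -3.2]
width: 0.65
gripper_force: 50.0
```

step_arm([
  [[-0.8, 0, 0, 0, 0, 0], [-1.7, 0, 0, 0, 0, 0]],
])

```text
clock: 10.0
tcp_pos: [0.5616, 0.0149, 0.1336]
ee_rot: [[-0.999, 0.049, -0.0], [0.049, 0.999, 0.0], [0.0, 0.0, -1.0]]
ft_force: [-1.9, 0.8, -3.4]
width: 0.647
gripper_force: 50.0
```

step_arm([
  [[-0.8, 0, 0, 0, 0, 0], [-1.7, 0, 0, 0, 0, 0]],
])

```text
clock: 10.2
tcp_pos: [0.5633, 0.0148, 0.1336]
ee_rot: [[-0.999, 0.049, -0.0], [0.049, 0.999, -0.0], [0.0, -0.0, -1.0]]
ft_force: [-1.2, 0.4, -3.1]
width: 0.65
gripper_force: 50.0
```

step_arm([
  [[-0.8, 0, 0, 0, 0, 0], [-1.7, 0, 0, 0, 0, 0]],
])

```text
clock: 10.4
tcp_pos: [0.5649, 0.0147, 0.1336]
ee_rot: [[-0.999, 0.049, -0.0], [0.049, 0.999, 0.0], [0.0, 0.0, -1.0]]
ft_force: [-1.4, 0.6, -2.8]
width: 0.65
gripper_force: 50.0
```

step_arm([
  [[-0.8, 0, 0, 0, 0, 0], [-1.7, 0, 0, 0, 0, 0]],
])

```text
clock: 10.6
tcp_pos: [0.5667, 0.0146, 0.1336]
ee_rot: [[-0.999, 0.049, -0.0], [0.049, 0.999, -0.0], [0.0, -0.0, -1.0]]
ft_force: [-1.5, -0.2, -3.0]
width: 0.648
gripper_force: 50.0
```

step_arm([
  [[-0.8, 0, 0, 0, 0, 0], [-1.7, 0, 0, 0, 0, 0]],
])

```text
clock: 10.8
tcp_pos: [0.5683, 0.0146, 0.1336]
ee_rot: [[-0.999, 0.049, -0.0], [0.049, 0.999, -0.0], [0.0, -0.0, -1.0]]
ft_force: [-1.2, 0.8, -2.9]
width: 0.653
gripper_force: 50.0
```

step_arm([
  [[-0.8, 0, 0, 0, 0, 0], [-1.7, 0, 0, 0, 0, 0]],
])

```text
clock: 11.0
tcp_pos: [0.57, 0.0145, 0.1336]
ee_rot: [[-0.999, 0.049, -0.0], [0.049, 0.999, -0.0], [0.0, -0.0, -1.0]]
ft_force: [-1.9, 1.0, -1.9]
width: 0.651
gripper_force: 50.0
```

step_arm([
  [[-0.8, 0, 0, 0, 0, 0], [-1.7, 0, 0, 0, 0, 0]],
])

```text
clock: 11.2
tcp_pos: [0.5717, 0.0144, 0.1336]
ee_rot: [[-0.999, 0.049, -0.0], [0.049, 0.999, -0.0], [0.0, -0.0, -1.0]]
ft_force: [-1.7, -0.1, -2.9]
width: 0.65
gripper_force: 50.0
```

step_arm([
  [[-0.8, 0, 0, 0, 0, 0], [-1.7, 0, 0, 0, 0, 0]],
])

```text
clock: 11.4
tcp_pos: [0.5735, 0.0143, 0.1336]
ee_rot: [[-0.999, 0.049, -0.0], [0.049, 0.999, -0.0], [0.0, -0.0, -1.0]]
ft_force: [-2.7, 0.6, -2.7]
width: 0.65
gripper_force: 50.0
```

step_arm([
  [[-0.5, 0, 0, 0, 0, 0], [-1.0, 0, 0, 0, 0, 0]],
])

```text
clock: 11.6
tcp_pos: [0.5744, 0.0143, 0.1336]
ee_rot: [[-0.999, 0.049, -0.0], [0.049, 0.999, 0.0], [0.0, 0.0, -1.0]]
ft_force: [-3.2, 0.4, -3.0]
width: 0.648
gripper_force: 50.0
```

```bash
python3 -c "
from h import *
for i in range(2):
  s=bot.observe();print(s['tcp_pos'],s['ft_force'],s['wrist_torque']);bot.snapshot('scene')
"
```

```text
[0.57441505 0.01426355 0.13360061] [-3.20415405  0.35528698 -3.02152239] [ 0.03688719  0.50284673 -0.01594247]
[0.5745191  0.01425183 0.13360171] [-2.40552743  0.14264663 -3.36788382] [0.08106428 0.39635065 0.04866313]
```

step_arm([
  [[-0.5, 0, 0, 0, 0, 0], [-1.0, 0, 0, 0, 0, 0]],
])

```text
clock: 11.9
tcp_pos: [0.5754, 0.0142, 0.1336]
ee_rot: [[-0.999, 0.049, -0.0], [0.049, 0.999, 0.0], [0.0, 0.0, -1.0]]
ft_force: [-1.1, 0.4, -1.1]
width: 0.65
gripper_force: 50.0
```

```bash
cat > o.py <<'E'
from h import *
for i in range(2):
  s=bot.observe();print(np.round(s['tcp_pos'],4),np.round(s['ft_force'],2),np.round(s['wrist_torque'],3));bot.snapshot('scene')
E
python3 o.py
```

```text
[0.5754 0.0142 0.1336] [-1.14  0.37 -1.1 ] [0.035 0.458 0.077]
[0.5755 0.0142 0.1336] [-1.99  0.74 -2.98] [ 0.029  0.374 -0.004]
```

step_arm([
  [[-0.8, 0, 0, 0, 0, 0], [-1.6, 0, 0, 0, 0, 0]],
])

```text
clock: 12.2
tcp_pos: [0.577, 0.0141, 0.1336]
ee_rot: [[-0.999, 0.049, 0.0], [0.049, 0.999, -0.0], [-0.0, -0.0, -1.0]]
ft_force: [-2.1, 0.2, -2.0]
width: 0.65
gripper_force: 50.0
```

```bash
python3 o.py
```

```text
[0.577  0.0141 0.1336] [-2.14  0.22 -2.01] [ 0.044  0.535 -0.024]
[0.5772 0.0141 0.1336] [-1.69  1.52 -2.93] [0.05  0.297 0.014]
```

step_arm([
  [[-0.8, 0, 0, 0, 0, 0], [-1.6, 0, 0, 0, 0, 0]],
])

```text
clock: 12.5
tcp_pos: [0.5786, 0.014, 0.1336]
ee_rot: [[-0.999, 0.049, -0.0], [0.049, 0.999, -0.0], [0.0, -0.0, -1.0]]
ft_force: [-2.4, -0.5, -1.6]
width: 0.65
gripper_force: 50.0
```

```bash
python3 o.py
```

```text
[0.5786 0.014  0.1336] [-2.35 -0.5  -1.61] [0.037 0.422 0.05 ]
[0.5788 0.014  0.1336] [-1.63 -0.45 -3.64] [ 0.091  0.359 -0.01 ]
```

step_arm([
  [[-0.8, 0, 0, 0, 0, 0], [-1.7, 0, 0, 0, 0, 0]],
])

```text
clock: 12.8
tcp_pos: [0.5801, 0.014, 0.1336]
ee_rot: [[-0.999, 0.049, -0.0], [0.049, 0.999, 0.0], [0.0, -0.0, -1.0]]
ft_force: [-6.7, -0.3, 1.3]
width: 0.65
gripper_force: 50.0
```

```bash
python3 o.py
```

```text
[0.5801 0.014  0.1336] [-6.7  -0.34  1.29] [0.035 1.263 0.023]
[0.5801 0.014  0.1336] [-2.95 -0.14 -0.87] [0.05  0.691 0.022]
```

The force and torque jumped about threefold, so this is likely the gauge. A tiny tap should confirm it.

step_arm([
  [[-0.4, 0, 0, 0, 0, 0]],
])

```text
clock: 13.0
tcp_pos: [0.5802, 0.014, 0.1335]
ee_rot: [[-0.999, 0.049, -0.001], [0.049, 0.999, 0.0], [0.001, -0.0, -1.0]]
ft_force: [-5.7, 0.2, -0.3]
width: 0.649
gripper_force: 50.0
```

```bash
python3 o.py
```

```text
[0.5802 0.014  0.1335] [-5.72  0.15 -0.32] [ 0.085  1.114 -0.017]
[0.5801 0.014  0.1335] [-4.93 -0.01  1.65] [0.083 0.957 0.005]
```

The tool is held at x=0.580 with a standing force, so the gauge has been met. I back straight off, lift and check squareness.

step_arm([
  [[1, 0, 0, 0, 0, 0], [5, 0, 0, 0, 0, 0], [15, 0, 0, 0, 0, 0], [30, 0, 0, 0, 0, 0], [35, 0, -15, 0, 0, 0], [40, 0, -40, 0, 0, 0], [60, 0, -55, 0, 0, 0], [90, 0, -55, 0, 0, 0], [110, 0, -55, 0, 0, 0]],
])

```text
clock: 14.0
tcp_pos: [0.4698, 0.0194, 0.1902]
ee_rot: [[-0.999, 0.049, 0.002], [0.049, 0.999, 0.0], [-0.002, 0.0, -1.0]]
ft_force: [-0.4, 1.0, -2.1]
width: 0.647
gripper_force: 50.0
```

```bash
python3 -c "
from h import *
goal(.428,.3465,.19,72.3)
p=bot.snapshot('top');cv2.imwrite('pics/g.png',cv2.resize(p['frame'][125:235,195:345,::-1],None,fx=5,fy=5,interpolation=cv2.INTER_CUBIC))
goal(.428,.3465,.19,72.3)"
```

```text
[5.770e+01 3.247e+02 2.000e-01] [0.0004 0.0019 0.2602] 14.0 [0.4698 0.0194 0.1902] [-0.4   1.04 -2.09] 0.6474936259397791
[ 54.6 324.8  -0.4] [-2.000e-04 -1.500e-03  2.601e-01] 14.05 [0.4667 0.0194 0.1895] [-4.13 -0.13 -2.21] 0.6481092033885313
```

View pics/g.png

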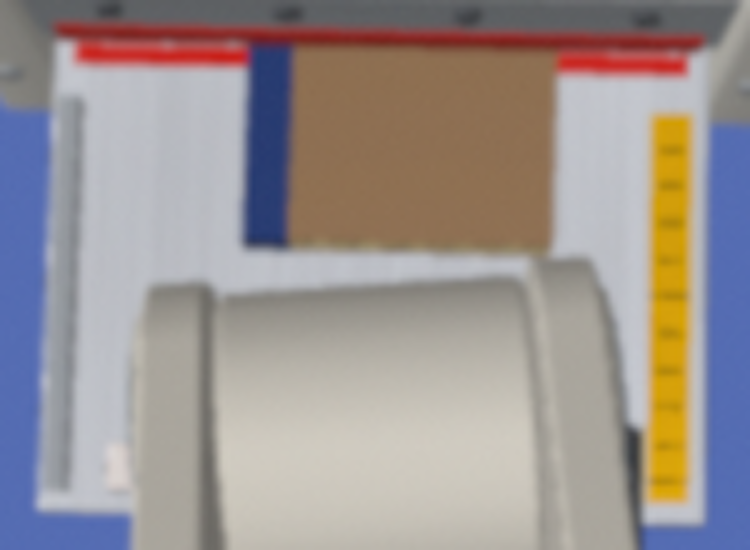

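The pad's near edge runs from (245,244) to (549,249), parallel to the bed's front edge and the red strip within about 0.2°, so it lies square. I carry the block back to where it stood.

step_arm([
  [[4, 25, 0, 0, 0, 0.02], [10, 60, 0, 0, 0, 0.05], [17, 100, 0, 0, 0, 0.08], [24, 140, 0, 0, 0, 0.12], [31, 180, 0, 0, 0, 0.15], [37, 220, 0, 0, 0, 0.18], [43, 260, 0, 0, 0, 0.21], [49, 295, 0, 0, 0, 0.24], [54, 318, 0, 0, 0, 0.255], [55, 325, 0, 0, 0, 0.26]],
])

```text
clock: 15.05
tcp_pos: [0.4318, 0.3493, 0.1897]
ee_rot: [[-0.953, 0.302, 0.002], [0.302, 0.953, 0.002], [-0.001, 0.002, -1.0]]
ft_force: [-0.1, -0.9, -1.5]
width: 0.649
gripper_force: 50.0
```

step_arm([
  [[0, 0, 0, 0, 0, 0], [0, 0, 40, 0, 0, 0], [0, 0, 80, 0, 0, 0], [0, 0, 105, 0, 0, 0], [0, 0, 118, 0, 0, 0], [0, 0, 118, 0, 0, 0], [0, 0, 118, 0, 0, 0]],
])

```text
clock: 15.75
tcp_pos: [0.4326, 0.3466, 0.0716]
ee_rot: [[-0.953, 0.304, 0.001], [0.304, 0.953, 0.001], [-0.001, 0.001, -1.0]]
ft_force: [0.5, 0.5, -1.7]
width: 0.65
gripper_force: 50.0
```

```bash
python3 -c "
from h import *
goal(.428,.3465,.061,72.3)"
```

```text
[ 4.3 -1.5 10.6] [ 0.0009  0.0007 -0.0004] 15.75 [0.4326 0.3466 0.0716] [ 0.49  0.51 -1.65] 0.6498894036120475
```

step_arm([
  [[0, 0, 4, 0, 0, 0], [0, 0, 7, 0, 0, 0], [0, 0, 9, 0, 0, 0], [0, 0, 10, 0, 0, 0], [0, 0, 10.5, 0, 0, 0], [0, 0, 10.5, 0, 0, 0]],
])

```text
clock: 16.35
tcp_pos: [0.4318, 0.3467, 0.0611]
ee_rot: [[-0.953, 0.304, 0.0], [0.304, 0.953, 0.0], [-0.0, 0.0, -1.0]]
ft_force: [-3.0, -3.4, 10.1]
width: 0.652
gripper_force: 50.0
```

On the desk: the force is now 10 N upward. I release gently and withdraw.

step_arm([
  [[0, 0, -0.5, 0, 0, 0], [0, 0, -0.5, 0, 0, 0], [0, 0, -0.5, 0, 0, 0], [0, 0, -0.5, 0, 0, 0], [0, 0, -0.5, 0, 0, 0], [0, 0, -0.5, 0, 0, 0], [0, 0, -0.5, 0, 0, 0], [0, 0, -0.5, 0, 0, 0]],
], gripper=-1)

```text
clock: 17.15
tcp_pos: [0.4317, 0.3466, 0.0605]
ee_rot: [[-0.953, 0.304, -0.0], [0.304, 0.953, -0.0], [0.0, -0.0, -1.0]]
ft_force: [0.5, -0.7, 0.3]
width: 1.0
gripper_force: 0.0
```

step_arm([
  [[0, 0, -10, 0, 0, 0], [0, 0, -30, 0, 0, 0], [0, 0, -60, 0, 0, 0], [0, 0, -100, 0, 0, 0], [0, 0, -130, 0, 0, 0], [0, 0, -160, 0, 0, 0], [0, 0, -160, 0, 0, 0], [0, 0, -160, 0, 0, 0]],
])

```text
clock: 17.95
tcp_pos: [0.4319, 0.3468, 0.2215]
ee_rot: [[-0.953, 0.304, 0.001], [0.304, 0.953, 0.001], [-0.001, 0.001, -1.0]]
ft_force: [-0.5, -1.1, -0.5]
width: 1.001
gripper_force: 0.0
```

```bash
python3 -c "
from h import *
p=bot.snapshot('scene');cv2.imwrite('pics/i.png',cv2.resize(p['frame'][80:280,220:440,::-1],None,fx=3,fy=3))
s=bot.observe();print(s['clock'],s['tcp_pos'],s['width'])"
```

```text
18.0 [0.43136426 0.34632742 0.22035376] 0.9957213062596038
```

View pics/i.png

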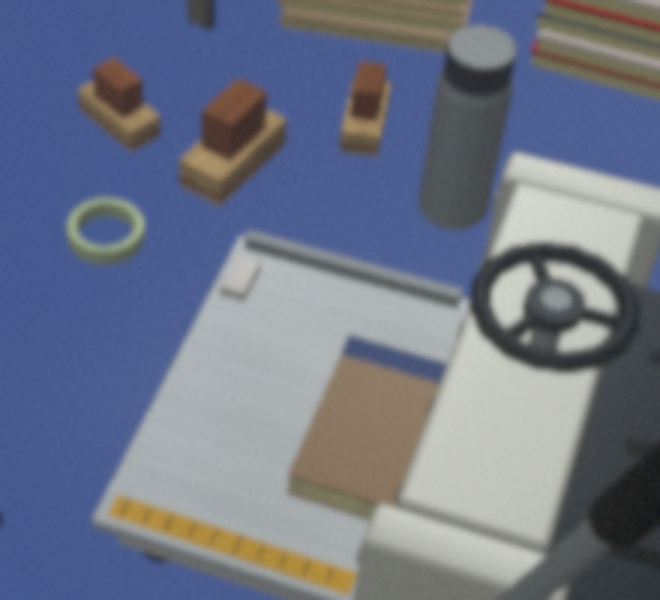

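The block stands upright on the desk at about (233,140), the gripper is clear, and the pad sits square under the bridge. I'm handing in.

```bash
python3 -c "
from rig import bot
print(bot.finish_job())"
```

```text
the job is handed in; nothing more can be done
None
```

I handed the job in at about 18 s, but the hand-in gave no verdict: by feel the pad met the back gauge, the camera shows it square to the feed, and the push block stands upright on the desk, released.

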